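# Ring for a hand, then draw the wooden spoon out from under the board and hold it ready

### The arm

A 7-joint arm with a two-finger parallel gripper is mounted at the origin on a cart in front of the work surface, level with it; the furniture and walls round the work are solid. World frame = base frame: x ahead of the robot, y to its left, z up, the work surface at z = 0. Lengths are in m, angles in rad, forces in N, time in s.
With the tool pointing down it reaches from about 0.425 to 0.925 m from the base axis. Payload 6.8 kg.
Tool frame: the origin (TCP) lies on the front face of the gripper's body, between the roots of the fingers; the fingertips stand 73 mm ahead of it and the grasp point (between the pads) lies 54 mm ahead of it; z points along the fingers, y is the direction in which the jaws open and shut (so a half turn about z gives the same grasp; the last joint's range is limited). The gripper opens to 85 mm and grips with 20 to 120 N. Pads are 22 mm wide; open, the fingers measure 114 mm over their backs; the gripper's body (76 mm by 85 mm) begins 54 mm behind the grasp point. The pads swing forward as they close: fully open they stand 13 mm farther back than shut.
Start: joints at [-1.273, 0.477, 0.022, 1.555, -0.011, 1.109, -0.083], TCP at [0.266, 0.62, 0.304] pointing down, gripper open.
Joint ranges: [-2.96, 2.96], [-0.34, 2.1], [-1.41, 1.46], [0.24, 2.44], [-1.37, 4.51], [0.17, 1.92], [-2.96, 2.96]. Speed limits (rad/s): [2.39, 2.39, 3.14, 3.14, 3.14, 3.14, 3.14].

### API

Orientations are given as a rotation vector (axis times angle).
In Python, from bench import * gives the robot as it stands.
- The arm moves only by the tool jog_arm, never from a script. Its argument "plan" is a list of rows, each a list of 2 entries, a list of its own where there are three numbers: the shift along the world's x, y, z in cm, then the turn about the world's z in rad. In form: [[[tx, ty, tz], twist], ...]. A call has 1 to 12 rows; each row shifts and turns the commanded pose from where the row before left it; what a row does not reach is not made up. A row lasts 1/10 s, in which the tool goes at most 50 mm and 8.59 degrees, less where a joint would pass 70% of its speed; a pose out of reach is approached as far as the arm can. A call is refused whole if a number of a shift passes 5 or a number of a turn 0.15, either way. A call with a gripper value outside its range is refused whole. "hand" is the finger opening in cm, from 0 to 8.54, set as the call begins (left out, the last holds). The fingers move at their own pace and stop on an object; "grip_force" is the grip in N (left out, the last holds). Time passes only in rows, so rows that do not move let the fingers close. It gives the time, the measured TCP pose, the force and the opening at its end, in the units of the state.
- get_obs(): the state, without advancing time (a new reading comes with each control period).
- grab_frame(name): name is "side" or "top"; returns the picture (400x640x3 uint8, red, green, blue); there is no depth.
- get_calibration(name): a dict with "intrinsics" (3x3 intrinsics, pixels), "xyz" and "orientation" of the camera in the world. Camera axes: x right, y down, z forward; pixel columns grow to the right and rows downward; lengths in m; the calibration is good to about 2 mm. A picture is of the moment at which its call begins. get_calibration takes no time and is no camera call.
- hand_in(): hands the job in, once; it reports no verdict.
The state is a dict: "clock": time; "joints": joint angles; "qvel": joint speeds; "tau": joint torques, N m; "tcp_pos": TCP position; "orientation": TCP orientation; "contact_force": force on the tool from outside, world axes, zero at the start; "moment": the same for the moment, N m; "grip_width": finger opening in m.
Only numpy, scipy, OpenCV 4.12 (cv2) and the standard library are available. Lean on these libraries where they do the work, as an engineer would, in place of code of your own. Each camera call takes 0.05 s, during which the arm holds its last target. There are 200 camera calls.

### The job

Ring the call bell by pushing its plunger all the way down and letting it spring back up, so that a colleague comes over. Then draw the long wooden spoon out of the roasting tin, tilting it through the gap that the chopping board leaves at the tin's open end, without shifting the board or the food tin and spice jar standing on it, and leave the drinking glass and the mustard jar where they stand. Finish while still gripping the spoon, held still above the bell and well clear of it, for the colleague to take; do not put it down or let go.

Things in the scene. Friction and masses are not known exactly. Their poses are not given: they have to be found in the camera images.
- roasting_tin: dark steel roasting tin, open on top, fixed; 362 x 186 mm outside, 68 mm high to the top of its rolled rim (6 mm thick), walls and floor 3 mm, corner radius 28 mm, wire handles standing 29 mm out from its ends. Origin: centre of its underside on the table; +x along its length to the end under the board, z up. The open end is at -x. The spoon lies flat on its floor, along its length.
- board: white chopping board with green soft rounded ends, 310 x 216 x 10 mm, 0.62 kg, loose on the tin's long rims, overhanging the +x end. Origin: centre of its underside, 68 mm above the table; x along its length, nearly the tin's x. Its end at x = -155 mm bounds the gap, about 165 mm long from there to the tin's open end (40 mm longer at the sides). The spoon's head is under it.
- spoon: brown wooden spoon, 310 mm long, about 45 g, head 47 wide, 14 thick. Origin: middle of its length on its underside; +x to the head, z up. Its solid shape tapers straight: 11 mm wide 20 mm from the handle's end, 15 at 45, 22 at 95, up to 47 mm wide 40 mm from the head's end; 11 to 12 mm thick. Lies 3 mm above the table, 120 to 160 mm of handle showing.
- spoon_handle_end (a point): end of the spoon's handle, 155 mm from its origin along -x, 7 mm above its underside
- spoon_head_end (a point): end of the spoon's head, 155 mm from its origin along +x, 7 mm above its underside
- food_tin: unopened low food tin, 75 mm diameter, 58 mm high, 0.26 kg, standing loose on the board; origin at the centre of its underside
- spice: spice jar with a red cap, 55 x 58 x 148 mm, 0.16 kg, standing loose on the board; origin at the centre of its underside
- bell: call bell, fixed to the table: black foot 82 mm wide, chrome dome 80 mm wide up to 44 mm height, plunger on top, 63 mm high in all. Origin: centre of its foot on the table, z up.
- bell_top (a point): centre of the top of the bell's plunger head, a chrome knob 21 mm wide, 63 mm above the table when up; it moves with the plunger
- bell_plunger (a joint): how far the bell's plunger is pressed down, in m: 0 up, 0.006 at its stop; the spring needs 1.5 N to start and 4.5 N at the stop, and lifts it again when released
- glass: plain clear drinking glass, 76 mm diameter, 86 mm high, loose; origin at the centre of its underside
- jar: squat mustard jar with a black twist lid, 66 mm diameter, 100 mm high, loose; origin at the centre of its underside
- dish_rack: white plastic dish rack, fixed, 308 mm (x) by 378 mm (y), walls 104 mm high, standing behind the way from the bell to the tin; origin at the centre of its underside. An upright frying pan and bowl in it reach about 0.33 m above the table at its front wall; the pan's handle and a spatula jut out about 0.13 m past its left (+y) end, 0.15 m up. Pass in front of it.

How it is judged:
On the way, in this order (a step that is already met when the one before it is completed fails the run):
1. the bell's plunger is pushed down to its stop (at least 5 of its 6 mm) (value of joint bell_plunger above 0.005 m), for 0.05 s.
2. the plunger is let up again and the whole spoon has come out above the board and the rim, in the gripper (value of joint bell_plunger below 0.001 m and height (world z) of each of spoon_handle_end, spoon_head_end above 0.09 m and contact force between the fingers and spoon above 1 N), for 0.2 s.
At the end, for the whole second after the job is handed in: Spoon gripped (over 1 N) and still (0.05 m/s, 0.3 rad/s), both ends over 0.10 m high, its middle within 0.18 m of the bell seen from above, not touching it; plunger up (1 mm); board moved under 25 mm; food tin, spice jar, glass and mustard jar under 30 mm (height (world z) of each of spoon_handle_end, spoon_head_end above 0.1 m and horizontal distance between spoon and bell below 0.18 m and contact force between the fingers and spoon above 1 N and contact force between spoon and bell below 0.1 N and linear speed of spoon below 0.05 m/s and angular speed of spoon below 0.3 rad/s and value of joint bell_plunger below 0.001 m and distance of board from where it was at the start of the episode below 0.025 m and distance of each of food_tin, spice, glass, jar from where it was at the start of the episode below 0.03 m); the arm keeps its last pose, push and grip.
It fails at once if the board is shifted or lifted by more than 25 mm (distance of board from where it was at the start of the episode above 0.025 m).
It fails at once if the food tin or the spice jar on the board is tipped over or shifted by more than 30 mm (distance of any of food_tin, spice from where it was at the start of the episode above 0.03 m or angle between any of food_tin, spice's own z axis and vertical above 0.35 rad).
It fails at once if the drinking glass or the mustard jar is tipped over or shifted by more than 30 mm (distance of any of glass, jar from where it was at the start of the episode above 0.03 m or angle between any of glass, jar's own z axis and vertical above 0.35 rad).
It also fails if it takes over 54 s, if anything falls off the work surface, if the arm or the gripper's body presses on something with over 40 N, if the wrist force passes 120 N, or if a joint passes its speed limit or range.

## Working session

There is one attempt and no reset: what is moved stays moved. The work goes in short steps, Python scripts to look and compute and a tool call to move; the robot and the scene stay as the last step left them, time stands still between calls to the robot, and variables do not carry over. Pictures are saved under pics/ and viewed, about 8 in all and at most 12, crops included, and the job is handed in when it is done.

Besides the shell and the picture viewer there is one more tool, called after "Call:" in YAML: its name, and indented under it one key for each argument. jog_arm: Moves the arm, as the interface text tells. Its arguments: {"type":"object","properties":{"plan":{"type":"array","items":{"type":"array"}},"hand":{"type":"number"},"grip_force":{"type":"number"}},"required":["plan"]}

```bash
mkdir -p pics; ls; python3 - <<'E'
from bench import *
import cv2
for n in("side","top"):
    cv2.imwrite(f"pics/{n}0.png",grab_frame(n)[:,:,::-1]); print(n,get_calibration(n))
o=get_obs();print(o)
E
```

```text
pics
side {'intrinsics': array([[474.77290378,   0.        , 319.86310586],
       [  0.        , 474.77290378, 197.17111926],
       [  0.        ,   0.        ,   1.        ]]), 'xyz': array([ 0.28642396, -1.48035975,  1.08255443]), 'orientation': array([-2.13945524,  0.15464742, -0.09233917])}
top {'intrinsics': array([[508.44359263,   0.        , 322.42184328],
       [  0.        , 508.44359263, 198.51622738],
       [  0.        ,   0.        ,   1.        ]]), 'xyz': array([0.33853846, 0.03845303, 1.71734558]), 'orientation': array([-2.16875935,  2.17870393, -0.12364376])}
{'clock': 0.1, 'joints': array([-1.27311572,  0.47773044,  0.02232312,  1.55635106, -0.01146305,
        1.1093038 , -0.08309575]), 'qvel': array([ 0.00097228, -0.00233458, -0.00064424, -0.00370088, -0.0001869 ,
       -0.000109  ,  0.00035118]), 'tau': array([ 4.46368911e-03, -5.97765791e+01,  1.61375508e+00, -2.81955618e+01,
        1.28450379e-02,  5.16159256e-03,  2.96924362e-06]), 'tcp_pos': array([0.2662822 , 0.61980464, 0.3030144 ]), 'orientation': array([-6.32906395e-01, -3.07698287e+00,  2.59726488e-03]), 'contact_force': array([-0.20615972,  0.53590248, -0.40496716]), 'moment': array([-0.01237577, -0.05568103,  0.00320019]), 'grip_width': 0.08535718379799904}
```

View pics/top0.png

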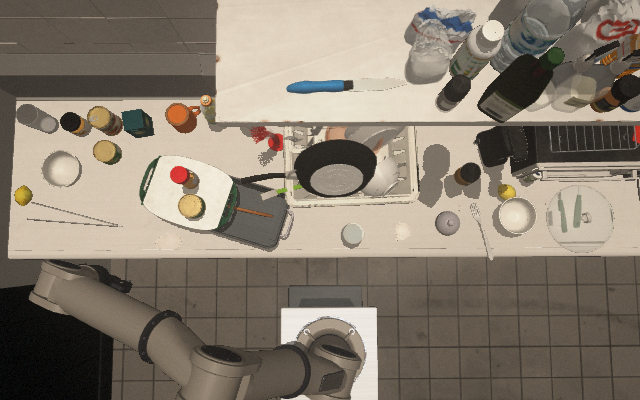

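View pics/side0.png

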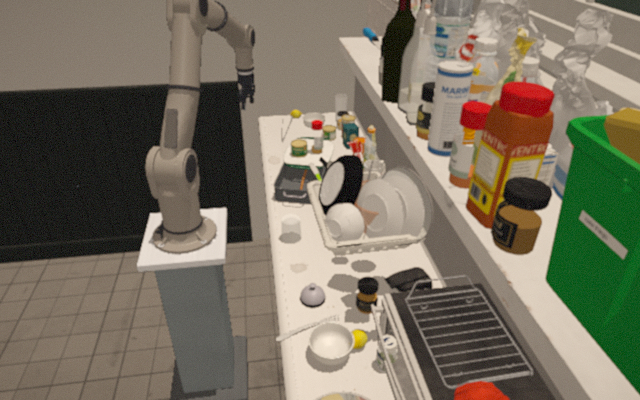

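The top view shows the bell at (447,222), the glass at (352,233), the mustard jar at (467,174), the tin at around (255,215) with the spoon at (232..272, 207..216), and the board at (190,190). Image up is +x and left is +y.

```bash
cat > h.py <<'E'
import numpy as np, cv2
from scipy.spatial.transform import Rotation as R
from bench import *
def cam(n):
    c=get_calibration(n); return c["intrinsics"],np.array(c["xyz"]),R.from_rotvec(c["orientation"]).as_matrix()
def ray(n,u,v,z):
    K,p,M=cam(n); d=M@np.linalg.inv(K)@[u,v,1.]; return p+d*(z-p[2])/d[2]
def proj(n,P):
    K,p,M=cam(n); q=K@(M.T@(np.asarray(P,float)-p)); return q[:2]/q[2]
E
python3 - <<'E'
from h import *
a=cv2.imread("pics/top0.png"); b=cv2.imread("pics/side0.png")
c1=cv2.resize(a[160:260,200:300],None,fx=5,fy=5,interpolation=cv2.INTER_CUBIC)
c2=cv2.resize(a[190:250,330:390],None,fx=5,fy=5,interpolation=cv2.INTER_CUBIC)
c3=cv2.resize(a[150:250,420:480],None,fx=5,fy=5,interpolation=cv2.INTER_CUBIC)
c2=cv2.copyMakeBorder(c2,0,200,0,0,0)
cv2.imwrite("pics/crops.png",np.hstack([c1,c3])); 
d=cv2.resize(b[150:210,260:340],None,fx=8,fy=8,interpolation=cv2.INTER_CUBIC)
cv2.imwrite("pics/sidecrop.png",d)
for nm,u,v,z in[("bell",447,222,.05),("glass",352,233,.05),("jar",468,174,.1),("redcap",180,175,.226),("ftin",191,205,.136),("rackfrontL",287,207,.1),("rackfrontR",417,203,.1),("spat tip",265,196,.15),("panbot",350,192,.2),("boardcornR",222,238,.078),("boardcornR2",235,178,.078),("tin end",290,210,.068)]:
    print(nm,ray("top",u,v,z).round(3))
hsv=cv2.cvtColor(a,cv2.COLOR_BGR2HSV)
m=cv2.inRange(hsv,(3,110,50),(15,255,200)); m2=np.zeros_like(m); m2[200:222,225:285]=m[200:222,225:285]
ys,xs=np.nonzero(m2); print(sorted(zip(xs,ys)))
E
```

```text
bell [ 0.431 -0.39   0.05 ]
glass [ 0.397 -0.076  0.05 ]
jar [ 0.583 -0.449  0.1  ]
redcap [0.564 0.442 0.226]
ftin [0.483 0.43  0.136]
rackfrontL [0.479 0.134 0.1  ]
rackfrontR [ 0.49  -0.282  0.1  ]
spat tip [0.509 0.199 0.15 ]
panbot [ 0.514 -0.061  0.2  ]
boardcornR [0.382 0.343 0.078]
boardcornR2 [0.576 0.304 0.078]
tin end [0.472 0.126 0.068]
[(np.int64(227), np.int64(206)), (np.int64(228), np.int64(205)), (np.int64(228), np.int64(206)), (np.int64(229), np.int64(205)), (np.int64(229), np.int64(206)), (np.int64(229), np.int64(207)), (np.int64(234), np.int64(207)), (np.int64(234), np.int64(208)), (np.int64(235), np.int64(207)), (np.int64(235), np.int64(208)), (np.int64(235), np.int64(209)), (np.int64(236), np.int64(207)), (np.int64(236), np.int64(208)), (np.int64(236), np.int64(209)), (np.int64(237), np.int64(207)), (np.int64(237), np.int64(208)), (np.int64(237), np.int64(209)), (np.int64(238), np.int64(207)), (np.int64(238), np.int64(208)), (np.int64(238), np.int64(209)), (np.int64(239), np.int64(207)), (np.int64(239), np.int64(208)), (np.int64(239), np.int64(209)), (np.int64(23
[... 2615 characters left out ...]
.int64(265), np.int64(214)), (np.int64(265), np.int64(215)), (np.int64(266), np.int64(213)), (np.int64(266), np.int64(214)), (np.int64(266), np.int64(215)), (np.int64(266), np.int64(216)), (np.int64(267), np.int64(214)), (np.int64(267), np.int64(215)), (np.int64(267), np.int64(216)), (np.int64(268), np.int64(214)), (np.int64(268), np.int64(215)), (np.int64(268), np.int64(216)), (np.int64(269), np.int64(214)), (np.int64(269), np.int64(215)), (np.int64(269), np.int64(216)), (np.int64(270), np.int64(215)), (np.int64(270), np.int64(216)), (np.int64(271), np.int64(215)), (np.int64(271), np.int64(216)), (np.int64(272), np.int64(215)), (np.int64(272), np.int64(216)), (np.int64(273), np.int64(216))]
```

View pics/crops.png

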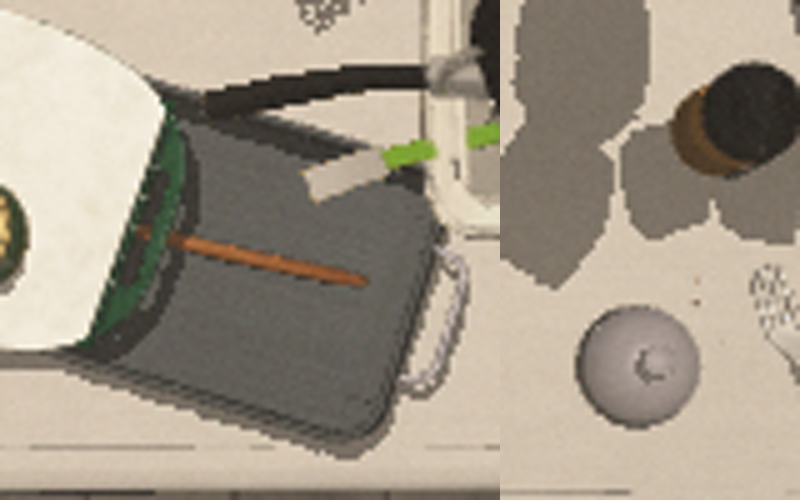

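View pics/sidecrop.png

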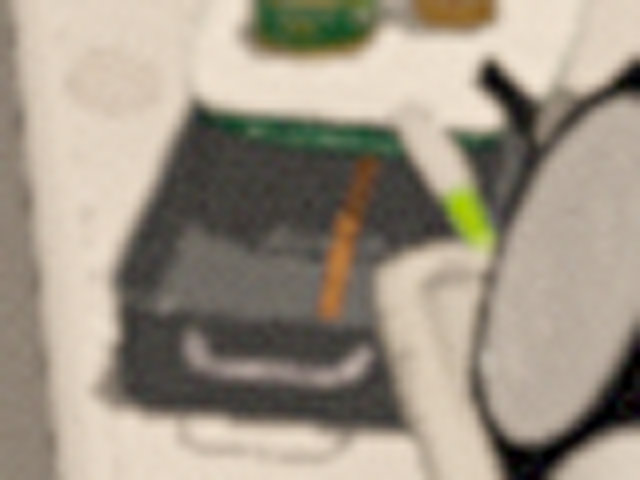

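The crops show the spoon handle end at top px (273.5,216), with the spoon entering under the green board edge at about (234,207.5). The bell knob is at (451,222.5). The spatula blade tip, at (263,198), overhangs the tin's back part.

```bash
python3 - <<'E'
from h import *
for nm,u,v,z in[("knob",451,222.4,.062),("dome",447.6,223.4,.02),("hand end",273.5,216.1,.012),("spoon at board",236,208,.014),("slot seen",228.5,205.8,.014),("spatA",263.5,199.8,.15),("spatB",261,195,.15),("boardedge mid",239,194,.073),("edge low",222,232,.073),("tincornF",277,246,.068),("tincornB",287,204,.068)]:
    print(nm,ray("top",u,v,z).round(4))
h=ray("top",273.5,216.1,.012);s=ray("top",236,208,.014)
print("yaw of spoon x", np.arctan2(*(s-h)[1::-1]), np.linalg.norm(s-h))
# side check
print("side knob px from top est",proj("side",ray("top",451,222.4,.062)),"handle end",proj("side",h))
b=cv2.imread("pics/side0.png")
print("side handle end measured ray",ray("side",260+330/8,150+318/8,.012), "board end", ray("side",260+370/8,150+160/8,.014))
o=get_obs();M=R.from_rotvec(o["orientation"]).as_matrix();print(M.round(3))
cv2.imwrite("pics/bs.png",cv2.resize(b[275:315,290:390],None,fx=6,fy=6,interpolation=cv2.INTER_CUBIC))
E
```

```text
knob [ 0.4291 -0.3996  0.062 ]
dome [ 0.4281 -0.3992  0.02  ]
hand end [0.4557 0.184  0.012 ]
spoon at board [0.4834 0.3096 0.014 ]
slot seen [0.4909 0.3349 0.014 ]
spatA [0.4969 0.2033 0.15  ]
spatB [0.5119 0.2112 0.15  ]
boardedge mid [0.524  0.2911 0.073 ]
edge low [0.4009 0.3443 0.073 ]
tincornF [0.3552 0.1674 0.068 ]
tincornB [0.4912 0.1355 0.068 ]
yaw of spoon x 1.3542773622674866 0.12868870818609568
side knob px from top est [312.2437902  283.36988811] handle end [299.93067592 195.61173222]
side handle end measured ray [0.46649558 0.22924169 0.012     ] board end [0.50815814 0.39194441 0.014     ]
[[-0.919  0.395 -0.001]
 [ 0.395  0.919 -0.002]
 [-0.    -0.002 -1.   ]]
```

View pics/bs.png

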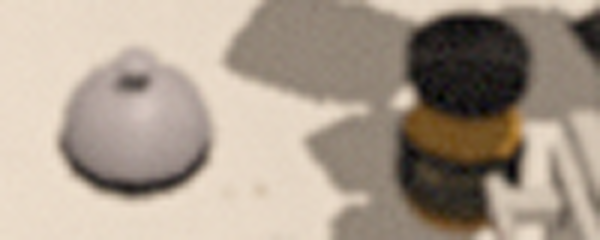

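The side view knob at (312.8,283.7) matches the top-view estimate to within 1 px, putting the bell at (0.429,-0.400). The spoon's handle end is near (0.456,0.184), with yaw 1.354. Now moving.

Call:
jog_arm:
  plan:
    - [[0.7, -1.4, 1.5], -0.05]
    - [[1.3, -2.7, 1.5], -0.1]
    - [[1.3, -2.7, 1.5], -0.1]
    - [[1.3, -2.7, 1.5], -0.1]
    - [[1.3, -2.7, 1.5], -0.1]
    - [[1.3, -2.7, 1.5], -0.1]
    - [[1.3, -2.7, 1.5], -0.1]
    - [[1.3, -2.7, 1.5], -0.1]
    - [[1.3, -2.7, 0.7], -0.1]
    - [[1.3, -2.7, 0], -0.1]
    - [[1.3, -2.7, 0], -0.1]
  hand: 0
  grip_force: 20

```text
clock: 1.2
tcp_pos: [0.4041, 0.3337, 0.4322]
orientation: [-2.098, -2.337, -0.002]
contact_force: [0.2, 0.0, 0.3]
grip_width: -0.0
```

Call:
jog_arm:
  plan:
    - [[0.8, -3.5, 0], -0.03]
    - [[0.8, -3.5, 0], -0.03]
    - [[0.8, -3.5, 0], -0.03]
    - [[0.8, -3.5, 0], -0.03]
    - [[0.8, -3.5, 0], -0.03]
    - [[0.8, -3.5, 0], -0.03]
    - [[0.8, -3.5, 0], -0.03]
    - [[0, -3.5, 0], -0.03]
    - [[0, -3.5, 0], -0.03]
    - [[0, -3.5, 0], -0.03]
    - [[0, -3.5, 0], -0.03]
    - [[0, -3.5, 0], 0]

```text
clock: 2.4
tcp_pos: [0.4583, -0.0864, 0.4315]
orientation: [-2.45, -1.964, -0.003]
contact_force: [0.2, 0.3, 0.9]
grip_width: 0.0
```

```bash
python3 -c "
from h import *
o=get_obs();print(o['joints'].round(3),o['tcp_pos'].round(4));M=R.from_rotvec(o['orientation']).as_matrix();print(M.round(3),np.arctan2(M[1,1],M[0,1]))"
```

```text
[-0.661 -0.02   0.719  1.892  0.012  1.264 -0.164] [ 0.4583 -0.0864  0.4315]
[[ 0.218  0.976  0.001]
 [ 0.976 -0.218  0.002]
 [ 0.002  0.    -1.   ]] -0.2192658680471799
```

Call:
jog_arm:
  plan:
    - [[-0.3, -3.2, 0], 0]
    - [[-0.3, -3.2, 0], 0]
    - [[-0.3, -3.2, 0], 0]
    - [[-0.3, -3.2, -1], 0]
    - [[-0.3, -3.2, -2], 0]
    - [[-0.3, -3.2, -3], 0]
    - [[-0.3, -3.2, -3], 0]
    - [[-0.3, -3.2, -4], 0]
    - [[-0.3, -3.2, -4], 0]
    - [[-0.2, -2.6, -4], 0]
    - [[0, 0, -4], 0]
    - [[0, 0, -1.5], 0]

```text
clock: 3.6
tcp_pos: [0.4282, -0.396, 0.1653]
orientation: [-2.447, -1.962, 0.001]
contact_force: [-0.3, 0.6, -0.2]
grip_width: 0.0
```

```bash
python3 -c "
from h import *
o=get_obs();print(o['joints'].round(3),o['tcp_pos'].round(4),o['contact_force'])
for n in('top','side'):
    f=grab_frame(n)[:,:,::-1]; cv2.imwrite('pics/b_%s.png'%n,f)
a=cv2.imread('pics/b_top.png')[185:265,390:490];b=cv2.imread('pics/b_side.png')[225:325,270:370]
a=cv2.resize(a,(500,400));b=cv2.resize(b,(400,400))[:,:300]
cv2.imwrite('pics/b.png',np.hstack([a,b]))"
```

```text
[ 0.109  0.606  0.725  1.927 -0.544  0.819  0.913] [ 0.4282 -0.396   0.1653] [-0.30353905  0.58059528 -0.21134436]
```

View pics/b.png

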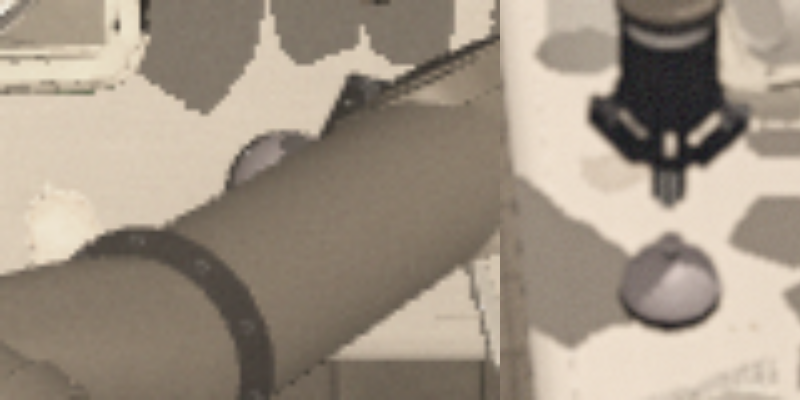

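The side view shows the closed fingertips directly above the knob. Pressing gently.

Call:
jog_arm:
  plan:
    - [[0.05, -0.3, -1], 0]
    - [[0, 0, -1], 0]
    - [[0, 0, -0.5], 0]
    - [[0, 0, -0.3], 0]
    - [[0, 0, -0.2], 0]
    - [[0, 0, -0.2], 0]
    - [[0, 0, -0.1], 0]
    - [[0, 0, -0.1], 0]
    - [[0, 0, 0], 0]
    - [[0, 0, 0], 0]

```text
clock: 4.7
tcp_pos: [0.4313, -0.3992, 0.1342]
orientation: [2.447, 1.97, 0.0]
contact_force: [0.7, 1.2, 2.4]
grip_width: -0.0
```

Call:
jog_arm:
  plan:
    - [[-0.1, 0, -0.2], 0]
    - [[0, 0, -0.1], 0]
    - [[0, 0, 0], 0]
    - [[0, 0, 0], 0]

```text
clock: 5.1
tcp_pos: [0.4307, -0.3993, 0.1312]
orientation: [2.446, 1.97, 0.001]
contact_force: [2.1, 1.7, 4.7]
grip_width: -0.0
```

Call:
jog_arm:
  plan:
    - [[0, 0, -0.1], 0]
    - [[0, 0, -0.1], 0]
    - [[0, 0, 0], 0]
    - [[0, 0, 0], 0]

```text
clock: 5.5
tcp_pos: [0.4307, -0.3993, 0.1294]
orientation: [2.446, 1.97, 0.001]
contact_force: [2.5, 2.1, 7.5]
grip_width: -0.0003
```

Call:
jog_arm:
  plan:
    - [[0, 0, -0.1], 0]
    - [[0, 0, -0.1], 0]
    - [[0, 0, 0], 0]
    - [[0, 0, 0], 0]

```text
clock: 5.9
tcp_pos: [0.4306, -0.3995, 0.129]
orientation: [2.447, 1.969, 0.004]
contact_force: [-0.4, 6.1, 24.6]
grip_width: 0.0002
```

Force jumped to 24.6 N at z=0.129, so the plunger is at its stop. Releasing and heading for the tin.

Call:
jog_arm:
  plan:
    - [[0, 0, 1], 0]
    - [[0, 0, 3], 0]
    - [[0, 0, 4], 0]
    - [[0.2, 1, 4], 0]
    - [[0.3, 2, 4], 0]
    - [[0.3, 2, 4], 0]
    - [[0.3, 2, 4], 0]
    - [[0.3, 2, 4], 0]
    - [[0.3, 3, 2], 0]
    - [[0.3, 3.5, 0], 0]
    - [[0.3, 3.5, 0], 0]
    - [[0.3, 3.5, 0], 0]
  hand: 3

```text
clock: 7.1
tcp_pos: [0.4551, -0.1731, 0.4262]
orientation: [-2.447, -1.969, 0.002]
contact_force: [-0.0, 0.4, -0.5]
grip_width: 0.0302
```

Call:
jog_arm:
  plan:
    - [[0, 3.5, 0], 0]
    - [[0, 3.5, 0], 0]
    - [[0, 3.5, 0], 0]
    - [[0, 3.5, 0], 0]
    - [[0, 3.5, 0], 0]
    - [[0, 3.5, 0], 0]
    - [[0, 3.5, 0], 0]
    - [[0, 3.5, 0], 0]
    - [[-0.5, 3.5, 0], 0.03]
    - [[-0.6, 3.5, 0], 0.03]
    - [[-0.6, 2.5, 0], 0.03]
    - [[-0.6, 0.5, 0], 0]

```text
clock: 8.3
tcp_pos: [0.432, 0.2083, 0.426]
orientation: [2.351, 2.084, -0.003]
contact_force: [-0.4, 0.6, 0.2]
grip_width: 0.0301
```

```bash
python3 -c "
from h import *
from scipy.optimize import least_squares as L
o=get_obs();print(o['joints'].round(3),o['tcp_pos'].round(4));M=R.from_rotvec(o['orientation']).as_matrix();print(np.arctan2(M[1,1],M[0,1]))
for t,s in [((263.6,199.8),(260+430/8,150+105/8)),((261,195),(260+402/8,150+112/8)),((262,197),(260+412/8,150+107/8))]:
    r=L(lambda P:np.r_[proj('top',P)-t,proj('side',P)-s],[.5,.2,.15]);print(r.x.round(3),r.fun.round(1))
"
```

```text
[-1.048  0.03   0.488  1.865 -0.014  1.253 -0.677] [0.432  0.2083 0.426 ]
-0.12023597249115714
[0.504 0.202 0.151] [ 0.2 -2.4 -3.1  0.4]
[0.509 0.212 0.144] [-0.1  1.1  1.4 -0.2]
[0.507 0.208 0.148] [ 0.  -0.3 -0.4  0. ]
```

Call:
jog_arm:
  plan:
    - [[0, 0, -3], 0]
    - [[0, 0, -4], 0]
    - [[0, 0, -4], 0]
    - [[0, 0, -4], 0]
    - [[0, 0, -4], 0]
    - [[0, 0, -4], 0]
    - [[0, 0, -3.5], 0]
    - [[0, 0, -2.5], 0]
    - [[0, 0, -1], 0]
    - [[0, 0, 0], 0]

```text
clock: 9.3
tcp_pos: [0.4327, 0.2045, 0.1262]
orientation: [2.357, 2.077, -0.004]
contact_force: [0.6, -0.3, 0.6]
grip_width: 0.03
```

Call:
jog_arm:
  plan:
    - [[0.3, -0.2, 0], 0]
    - [[0.3, -0.2, 0], 0]
    - [[0, 0, 0], 0]
    - [[0, 0, 0], 0]
  hand: 8.5

```text
clock: 9.7
tcp_pos: [0.4396, 0.202, 0.1277]
orientation: [2.356, 2.078, 0.003]
contact_force: [-0.2, -0.3, -0.8]
grip_width: 0.0845
```

```bash
python3 -c "
from h import *
o=get_obs();print(o['joints'].round(3),o['tcp_pos'].round(4),o['contact_force'].round(1),o['grip_width'])
for n in('top','side'):
    f=grab_frame(n)[:,:,::-1]; cv2.imwrite('pics/c_%s.png'%n,f)
a=cv2.imread('pics/c_top.png')[160:260,200:300];b=cv2.imread('pics/c_side.png')[130:220,250:340]
cv2.imwrite('pics/c.png',np.hstack([cv2.resize(a,(400,400)),cv2.resize(b,(400,400))]))"
```

```text
[-0.874  0.455  0.387  2.165 -0.312  0.572 -0.384] [0.4396 0.202  0.1277] [-0.2 -0.3 -0.8] 0.08445075656725871
```

View pics/c.png

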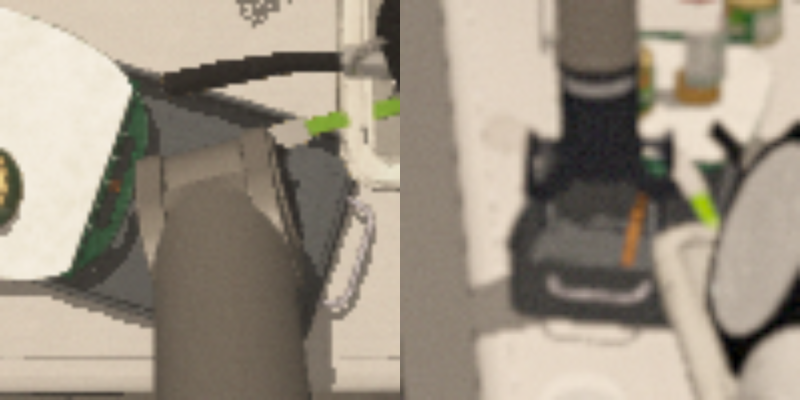

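Call:
jog_arm:
  plan:
    - [[0, 0.4, -2], 0]
    - [[0, 0, -1.5], 0]
    - [[0, 0, -0.8], 0]
    - [[0, 0, -0.4], 0]
    - [[0, 0, 0], 0]
    - [[0, 0, 0], 0]

```text
clock: 10.4
tcp_pos: [0.4394, 0.2059, 0.0804]
orientation: [2.356, 2.078, 0.001]
contact_force: [0.4, -0.6, 0.8]
grip_width: 0.0849
```

Call:
jog_arm:
  plan:
    - [[0, 0, -0.2], 0]
    - [[0, 0, 0], 0]
    - [[0, 0, 0], 0]
    - [[0, 0, 0], 0]
    - [[0, 0, 0], 0]
    - [[0, 0, 0], 0]
    - [[0, 0, 0], 0]
  hand: 0
  grip_force: 20

```text
clock: 11.1
tcp_pos: [0.4392, 0.2059, 0.0781]
orientation: [-2.356, -2.078, -0.0]
contact_force: [-0.2, -0.6, 2.7]
grip_width: 0.0088
```

Gripped at 8.8 mm, which is thinner than expected, so I'm close to the handle's end. Regrasping 13 mm further along.

Call:
jog_arm:
  plan:
    - [[0, 0, 0], 0]
    - [[0, 0, 0], 0]
    - [[0.1, 0.6, 0], 0]
    - [[0.1, 0.7, 0], 0]
    - [[0, 0, 0], 0]
  hand: 2.6

```text
clock: 11.6
tcp_pos: [0.4414, 0.2206, 0.078]
orientation: [-2.354, -2.08, -0.002]
contact_force: [0.4, -0.5, 0.2]
grip_width: 0.026
```

Call:
jog_arm:
  plan:
    - [[0, 0, 0], 0]
    - [[0, 0, 0], 0]
    - [[0, 0, 0], 0]
    - [[0, 0, 0], 0]
    - [[0, 0, 0], 0]
  hand: 0
  grip_force: 20

```text
clock: 12.1
tcp_pos: [0.4412, 0.2187, 0.078]
orientation: [2.356, 2.078, 0.0]
contact_force: [-0.2, 0.1, 0.8]
grip_width: 0.0112
```

```bash
python3 -c "
from h import *
o=get_obs();print(o['joints'].round(3),o['tcp_pos'].round(4),o['contact_force'].round(1),o['grip_width'])
for n in('top','side'):
    f=grab_frame(n)[:,:,::-1]; cv2.imwrite('pics/d_%s.png'%n,f)
a=cv2.imread('pics/d_top.png')[160:260,200:300];b=cv2.imread('pics/d_side.png')[140:210,270:340]
cv2.imwrite('pics/d.png',np.hstack([cv2.resize(a,(300,300)),cv2.resize(b,(300,300),interpolation=cv2.INTER_CUBIC)]))"
```

```text
[-0.847  0.558  0.323  2.158 -0.374  0.478 -0.36 ] [0.4412 0.2187 0.078 ] [-0.2  0.1  0.8] 0.011193244573631975
```

View pics/d.png

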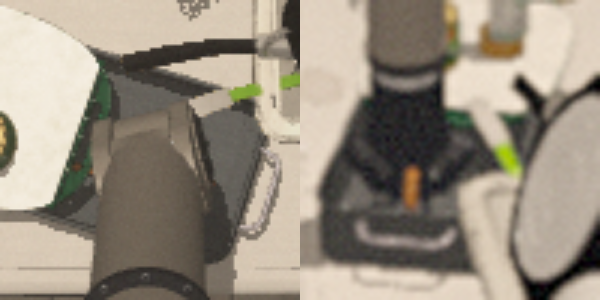

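The side view shows the handle end between the pads at a width of 11.2 mm. Now a small lift, checking the moment for spoon tilt.

```bash
cat > m.py <<'E'
from h import *
o=get_obs();print(o['clock'],o['tcp_pos'].round(4),o['contact_force'].round(2),o['moment'].round(3),round(o['grip_width'],5))
E
python3 m.py
```

```text
12.2 [0.4411 0.2187 0.078 ] [-0.3   0.37  0.44] [-0.024  0.003 -0.05 ] 0.01066
```

Call:
jog_arm:
  plan:
    - [[0, 0, 0.6], 0]
    - [[0, 0, 0.9], 0]
    - [[0, 0, 0.9], 0]
    - [[0, 0, 0.9], 0]
    - [[0, 0, 0.7], 0]
    - [[0, 0, 0], 0]
    - [[0, 0, 0], 0]

```text
clock: 12.9
tcp_pos: [0.4411, 0.219, 0.1182]
orientation: [-2.356, -2.079, -0.001]
contact_force: [-0.5, 0.8, -1.0]
grip_width: 0.0112
```

```bash
python3 m.py; python3 - <<'E'
from h import *
M=[]
for i in range(4):
    f=grab_frame("side"); o=get_obs(); M.append(np.r_[o['contact_force'],o['moment']])
print(np.mean(M,0).round(3),np.std(M,0).round(3))
cv2.imwrite('pics/e_side.png',f[:,:,::-1])
b=f[140:210,270:340,::-1]; a=grab_frame("top")[160:260,170:270,::-1]
cv2.imwrite('pics/e.png',np.hstack([cv2.resize(a,(400,400)),cv2.resize(b,(400,400),interpolation=cv2.INTER_CUBIC)]))
E
```

```text
12.9 [0.4411 0.219  0.1182] [-0.5   0.85 -1.02] [-0.076  0.012  0.039] 0.01122
[-0.062 -0.096 -0.569 -0.08   0.012 -0.025] [0.38  0.949 0.264 0.014 0.02  0.026]
```

View pics/e.png

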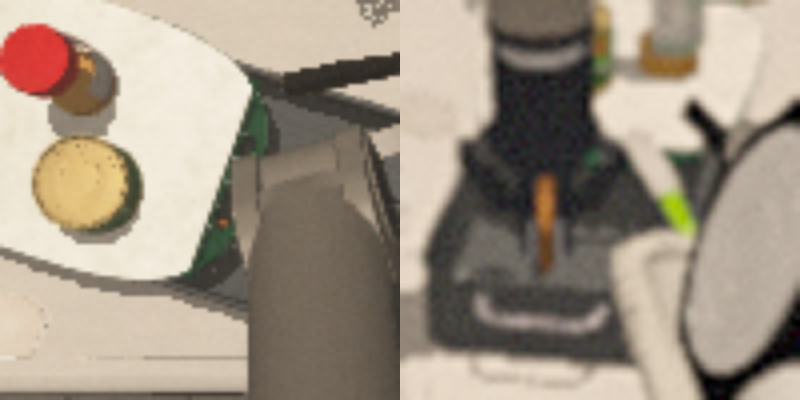

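Force −0.57 N and moment −0.08 N·m mean the grip carries the spoon's full weight, so it is held flat. I'll ease the grip so the head can sink.

Call:
jog_arm:
  plan:
    - [[0, 0, 0], 0]
    - [[0, 0, 0], 0]
  hand: 1.1

```text
clock: 13.35
tcp_pos: [0.4411, 0.2187, 0.1178]
orientation: [2.356, 2.078, -0.001]
contact_force: [-0.9, 0.5, -1.1]
grip_width: 0.0111
```

```bash
cat > q.py <<'E'
from h import *
import sys
M=[]
for i in range(3):
    f=grab_frame("side"); o=get_obs(); M.append(np.r_[o['contact_force'],o['moment'],o['grip_width']*1000])
print(o['clock'],np.mean(M,0).round(3))
b=f[160:205,280:310]; hsv=cv2.cvtColor(b,cv2.COLOR_RGB2HSV)
m=cv2.inRange(hsv,(3,110,50),(18,255,255)); ys,xs=np.nonzero(m)
n=lambda s: (xs[ys==s].mean()+280).round(1)
print("orange rows",ys.min()+160,ys.max()+160,"cols",n(ys.min()),n(ys.max()),len(xs))
cv2.imwrite('pics/%s.png'%sys.argv[1],f[:,:,::-1])
t=get_obs()['tcp_pos']
for a in (0,10):
    u=np.array([.12,.993,0]);c=np.cos(np.radians(a));s=np.sin(np.radians(a)); g=t-[0,0,.067]
    print(a,"pred end px",proj("side",g-u*.024*c+[0,0,.024*s]).round(1),proj("side",g).round(1))
E
python3 q.py f1
```

```text
13.5 [-0.055  0.231 -0.383 -0.075  0.022 -0.031 11.209]
orange rows 170 186 cols 295.5 295.0 50
0 pred end px [295.3 186.6] [295.4 183.6]
10 pred end px [295.3 185.7] [295.4 183.6]
```

Call:
jog_arm:
  plan:
    - [[0, 0, 0], 0]
    - [[0, 0, 0], 0]
  hand: 1.16

```text
clock: 13.7
tcp_pos: [0.4412, 0.2189, 0.118]
orientation: [2.356, 2.078, 0.0]
contact_force: [-0.4, -0.6, 0.1]
grip_width: 0.0113
```

```bash
python3 q.py f2
```

```text
13.85 [-1.5400e-01 -4.0000e-01 -3.0000e-02 -7.0000e-03  1.0000e-02 -1.0000e-02
  1.1705e+01]
orange rows 171 186 cols 295.0 295.0 48
0 pred end px [295.3 186.6] [295.4 183.6]
10 pred end px [295.3 185.7] [295.4 183.6]
```

The moment dropped to about 0 with the handle still up, so the head has sunk to the floor. Tightening, raising 15 mm and repeating for more tilt.

Call:
jog_arm:
  plan:
    - [[0, 0, 0], 0]
    - [[0, 0, 0], 0]
    - [[0, 0, 0.4], 0]
    - [[0, 0, 0.6], 0]
    - [[0, 0, 0.5], 0]
    - [[0, 0, 0], 0]
  hand: 0

```text
clock: 14.45
tcp_pos: [0.4416, 0.2191, 0.1339]
orientation: [2.356, 2.078, 0.003]
contact_force: [1.0, 0.2, 0.0]
grip_width: 0.0107
```

```bash
python3 q.py f3
```

```text
14.6 [ 5.4000e-02  2.5000e-01 -9.0000e-03 -7.4000e-02  3.0000e-02 -6.0000e-03
  1.0762e+01]
orange rows 168 182 cols 295.0 295.0 41
0 pred end px [295.2 183.5] [295.3 180.5]
10 pred end px [295.2 182.6] [295.3 180.5]
```

Call:
jog_arm:
  plan:
    - [[0, 0, 0], 0]
    - [[0, 0, 0], 0]
  hand: 1.16

```text
clock: 14.8
tcp_pos: [0.441, 0.2188, 0.1328]
orientation: [-2.356, -2.078, 0.0]
contact_force: [-0.5, -0.3, -0.1]
grip_width: 0.0117
```

```bash
python3 q.py f4
```

```text
14.95 [-3.9900e-01  6.7000e-02 -5.5600e-01  2.0000e-03  9.0000e-03 -2.5000e-02
  1.1563e+01]
orange rows 168 182 cols 295.0 295.0 42
0 pred end px [295.2 183.5] [295.3 180.6]
10 pred end px [295.2 182.6] [295.3 180.6]
```

Tilt is now about 11°. Tightening, then drawing the spoon out along its own axis.

Call:
jog_arm:
  plan:
    - [[0, 0, 0], 0]
    - [[0, 0, 0], 0]
    - [[0, 0, 0.3], 0]
    - [[-0.1, -1, 0.2], 0]
    - [[-0.1, -1.5, 0.3], 0]
    - [[-0.1, -1.5, 0.3], 0]
    - [[-0.1, -1.5, 0.3], 0]
    - [[-0.1, -1.5, 0.3], 0]
    - [[-0.1, -1.5, 0.3], 0]
    - [[0, 0, 0], 0]
  hand: 0
  grip_force: 45

```text
clock: 15.95
tcp_pos: [0.435, 0.1312, 0.1534]
orientation: [2.36, 2.074, -0.0]
contact_force: [-0.8, 0.4, -0.7]
grip_width: 0.0095
```

```bash
python3 q.py g1;python3 - <<'E'
from h import *
b=cv2.imread('pics/g1.png')[130:220,260:350]; a=grab_frame("top")[160:260,170:290,::-1]
cv2.imwrite('pics/g.png',np.hstack([cv2.resize(a,(480,400)),cv2.resize(b,(400,400),interpolation=cv2.INTER_CUBIC)[:,:320]]))
E
```

```text
16.1 [ 0.329  0.14  -0.192 -0.044  0.029  0.023  9.876]
orange rows 173 190 cols 296.0 295.5 53
0 pred end px [295.8 190.2] [295.9 187. ]
10 pred end px [295.8 189.3] [295.9 187. ]
```

View pics/g.png

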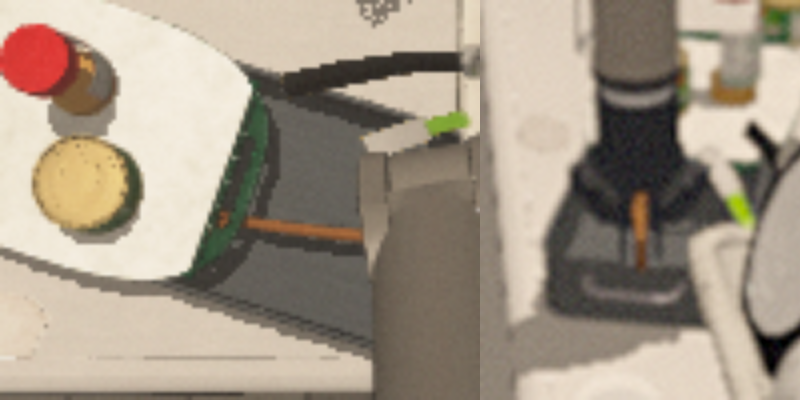

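The board, food tin and spice jar haven't moved, and the spoon follows cleanly. Continuing.

Call:
jog_arm:
  plan:
    - [[0, -1, 0.2], 0]
    - [[0, -1.5, 0.3], 0]
    - [[0, -1.5, 0.3], 0]
    - [[0, -1.5, 0.3], 0]
    - [[0, -1.5, 0.3], 0]
    - [[0, -1.5, 0.3], 0]
    - [[0, -1.5, 0.3], 0]
    - [[0, 0, 0], 0]

```text
clock: 16.95
tcp_pos: [0.4352, 0.0314, 0.1734]
orientation: [2.359, 2.074, 0.001]
contact_force: [-0.1, -0.2, -1.1]
grip_width: 0.0099
```

```bash
python3 q.py h1;python3 - <<'E'
from h import *
b=cv2.imread('pics/h1.png')[130:250,250:350]; a=grab_frame("top")[150:250,190:330,::-1]
cv2.imwrite('pics/h.png',np.hstack([cv2.resize(a,(490,350)),cv2.resize(b,(292,350),interpolation=cv2.INTER_CUBIC)]))
E
```

```text
17.1 [-0.173  0.039 -0.577 -0.062 -0.01  -0.018  9.671]
orange rows 182 200 cols 298.0 298.0 57
0 pred end px [298.5 199.7] [298.5 196.3]
10 pred end px [298.5 198.7] [298.5 196.3]
```

View pics/h.png

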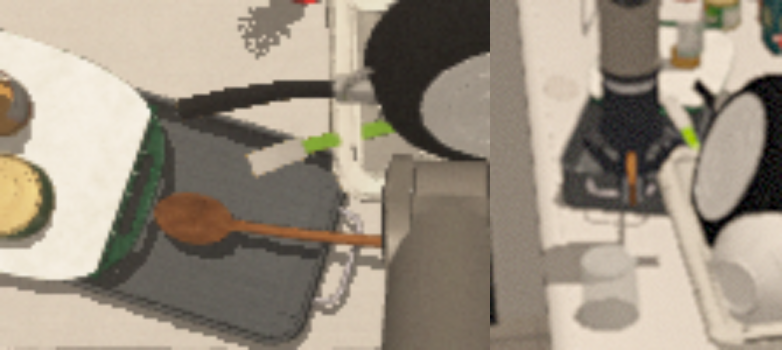

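The top view shows the head tip about 10 mm under the board's edge, with the spatula clear of it. Moving 24 mm further along, then straight up.

Call:
jog_arm:
  plan:
    - [[0, -1.2, 0.25], 0]
    - [[0, -1.2, 0.25], 0]
    - [[0, 0, 0], 0]
    - [[0, 0, 1], 0]
    - [[0, 0, 2], 0]
    - [[0, 0, 3], 0]
    - [[0, 0, 3], 0]
    - [[0, 0, 3], 0]
    - [[0, 0, 3], 0]
    - [[0, 0, 3], 0]
    - [[0, 0, 3], 0]
    - [[0, 0, 3], 0]

```text
clock: 18.35
tcp_pos: [0.4346, 0.0097, 0.4199]
orientation: [2.356, 2.078, 0.001]
contact_force: [0.4, 0.2, 0.3]
grip_width: 0.0098
```

```bash
python3 q.py i1|head -1;python3 - <<'E'
from h import *
print(get_obs()['tcp_pos'])
b=cv2.imread('pics/i1.png')[60:260,220:400]; a=grab_frame("top")[150:260,170:370,::-1]
cv2.imwrite('pics/i.png',np.hstack([cv2.resize(a,(440,242)),cv2.resize(b,(218,242),interpolation=cv2.INTER_CUBIC)]))
E
```

```text
18.5 [ 1.209e+00  7.200e-02  8.090e-01 -6.500e-02 -5.700e-02  3.000e-03
[0.43568641 0.00985856 0.42008225]Traceback (most recent call last):
  File "q.py", line 10, in <module>
    print("orange rows",ys.min()+160,ys.max()+160,"cols",n(ys.min()),n(ys.max()),len(xs))
                        ~~~~~~^^
    return umr_minimum(a, axis, None, out, keepdims, initial, where)
ValueError: zero-size array to reduction operation minimum which has no identity
[ WARN:0@0.458] global loadsave.cpp:275 findDecoder imread_('pics/i1.png'): can't open/read file: check file path/integrity
Traceback (most recent call last):
TypeError: 'NoneType' object is not subscriptable
```

Still gripped (9.8 mm, moment unchanged). Carrying it in front of the rack with the head turned away from the pan.

Call:
jog_arm:
  plan:
    - [[0, 0, 1], 0.1]
    - [[0, 0, 1], 0.1]
    - [[0, 0, 1], 0.1]
    - [[0, -1.5, 0.5], 0.1]
    - [[0, -2.5, 0], 0.1]
    - [[0, -3, 0], 0]
    - [[0, -3, 0], 0]
    - [[0, -3, 0], 0]
    - [[0, -3, 0], 0]
    - [[0, -3, 0], 0]
    - [[0, -3, 0], 0]
    - [[0, -3, 0], 0]

```text
clock: 19.7
tcp_pos: [0.4344, -0.241, 0.4521]
orientation: [-1.767, -2.596, 0.0]
contact_force: [0.6, -0.5, -0.6]
grip_width: 0.0096
```

Call:
jog_arm:
  plan:
    - [[0.3, -3, 0], 0]
    - [[0.3, -3, 0], 0]
    - [[0.3, -3, 0], 0]
    - [[0.3, -3, 0], 0]
    - [[0.3, -3, -1], 0]
    - [[0.3, -2.5, -1], 0]
    - [[0.3, -2.5, -1.5], 0]
    - [[0.3, -2, -1.5], 0]
    - [[0.3, -1.5, -1.5], 0]
    - [[0.3, -1, -1], 0]
    - [[0, 0, 0], 0]
    - [[0, 0, 0], 0]

```text
clock: 20.9
tcp_pos: [0.4652, -0.4847, 0.3779]
orientation: [-1.768, -2.596, -0.0]
contact_force: [0.5, 0.6, -0.3]
grip_width: 0.0095
```

```bash
python3 - <<'E'
from h import *
a=grab_frame("top")[130:280,370:530,::-1]; b=grab_frame("side")[130:330,220:430,::-1]
cv2.imwrite('pics/j.png',np.hstack([cv2.resize(a,(427,400)),cv2.resize(b,(368,350))[:400] if 0 else cv2.resize(b,(370,400))]))
o=get_obs();print(o['tcp_pos'],o['grip_width'],o['moment'],o['joints'].round(2))
M=R.from_rotvec(o['orientation']).as_matrix();print(np.arctan2(M[1,1],M[0,1]))
E
```

```text
[ 0.46543217 -0.48461034  0.37879945] 0.009642896027507486 [-0.08428322 -0.02207942  0.02311483] [ 0.13  0.55  0.9   1.51 -0.44  1.29  1.46]
0.37574802878355695
```

View pics/j.png

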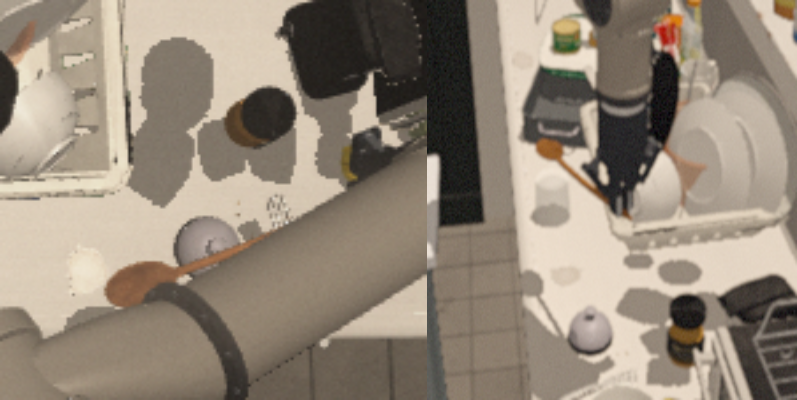

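The spoon's middle lies over the bell, with the spoon well above it. The plunger knob looks up, and the jar and glass are in place. One quick numeric check, then hand in.

```bash
python3 - <<'E'
from h import *
from scipy.optimize import least_squares as L
t=np.array([370+108*160/427,130+292*150/400]); s=np.array([220+(537-427)*210/370,130+145*.5])
r=L(lambda P:np.r_[proj('top',P)-t,proj('side',P)-s],[.36,-.22,.27]);print("head",r.x.round(3),r.fun.round(1))
o=get_obs();print("grip",o['tcp_pos'],o['grip_width'],abs(o['qvel']).max())
h0=cv2.imread("pics/top0.png");f=grab_frame("top")[:,:,::-1]
d=cv2.absdiff(h0,np.ascontiguousarray(f)).max(2)>60
for nm,(x0,x1,y0,y1) in dict(board=(135,230,150,245),glass=(338,368,220,248),jar=(455,482,160,188)).items(): print(nm,d[y0:y1,x0:x1].sum())
ok=r.x[2]>.12 and o['grip_width']>.007
print(ok)
if ok: print(hand_in())
E
```

```text
head [ 0.364 -0.229  0.257] [-0.1  1.9  2.1 -0.2]
grip [ 0.46543217 -0.48461034  0.37879945] 0.009642896027507486 0.003316168290176128
board 10
glass 1
jar 0
True
the job is handed in; nothing more can be done
None
```

I rang the bell, drew the spoon out of the tin, and handed the job in at about 21 s of the 54 s allowed. The arm is still gripping the spoon above the bell.

- **Bell:** I pushed the plunger down until the force jumped to about 25 N at its stop, then let it up. The knob looked up in the last picture, but I had no direct reading of the plunger.
- **Spoon:** The grip held it flat when I lifted the handle. I eased the grip twice so the head sank to the tin's floor, which gave about 11° of tilt, then gripped harder and drew it out along its own axis.
- **Final hold:** The gripper opening is 9.6 mm and the arm is still. The head end measured about 0.26 m high, and the handle end is above 0.3 m. By calculation the spoon's middle is about 4 cm from the bell seen from above.
- **Other things:** Comparing the first and last top pictures showed almost no change at the board with its food tin and spice jar, the glass or the mustard jar.
- **Disagreements:** The two camera views of the spoon's head disagreed by about 2 pixels, which is small next to the clearances. The opening read 11.2 mm at first and dropped below 10 mm when I raised the grip to 45 N, but the spoon stayed put in the pictures. One check script failed partway and I lost that picture, so I relied on the grip and moment readings until the next one.

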